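Gauge the bore of a die bush, go and no-go

ROBOT

A 6-joint arm with a two-finger parallel gripper is mounted at the origin on a cart in front of the work surface, level with it; the furniture and walls round the work are solid. World frame = base frame: x ahead of the robot, y to its left, z up, the work surface at z = 0. Lengths are in m, angles in degrees, forces in N, time in s.
With the tool pointing down it reaches from about 0.4 to 0.825 m from the base axis. Payload 7 kg.
Tool frame: the origin (TCP) lies on the centre line of the jaws, within the pads' length; the fingertips stand 14 mm ahead of it and the grasp point (between the pads) lies 5 mm behind it; z points along the fingers, y is the line along which they close (so a half turn about z gives the same grasp; the last joint's range is limited). The gripper opens to 88 mm and grips with 3 to 60 N. Pads are 19 mm wide; open, the fingers measure 130 mm over their backs; the gripper's body (78 mm by 193 mm) begins 47 mm behind the grasp point.
Start: joints at [92.023, 20.546, 0.682, 0, -70.136, -16.507], TCP at [0.169, 0.654, 0.241] pointing down, gripper open.
Joint ranges: [-176.03, 176.03], [-82.01, 121.73], [-58.28, 71.71], [-173.87, 95.51], [-174.79, -0.11], [-173.66, 173.66]. Speed limits (degrees/s): [136.94, 136.94, 172.46, 180, 180, 180].

INTERFACE

Orientations are given as [roll, pitch, yaw] about the fixed x, y, z axes, in that order (R = Rz(yaw) Ry(pitch) Rx(roll)).
In Python, from plant import r gives the robot as it stands.
- The arm moves only by the tool send_rows, never from a script. Its argument "steps" is a list of rows, each an object with "dp": the shift along the tool's x, y, z in mm, a list of three; "roll": the turn about the tool's z in rad; "jaw": the opening in per cent of the stroke, from 0 (shut) to 100 (fully open). In form: [{"dp": [tx, ty, tz], "roll": roll, "jaw": jaw}, ...]. A call has 1 to 5 rows; each row is the pose to reach, as a shift and turn from the pose commanded when the call began, along the tool's axes at that moment; what a row does not reach only later rows make up. A row lasts 1/8 s, in which the tool goes at most 62.5 mm and 10.7 degrees, less where a joint would pass 70% of its speed; a pose out of reach is approached as far as the arm can. A call with a gripper value outside its range is refused whole. The fingers move at their own pace and stop on an object; "newtons" is the grip in N (left out, the last holds). Time passes only in rows, so rows that repeat a pose let the fingers close. It gives the time, the measured TCP pose, the force, the opening and the grip force at its end, in the units of the state.
- r.get_state(): the state, without advancing time (a new reading comes with each control period).
- r.capture(name): name is "scene" or "top"; returns a dict with "image" (384x512x3 uint8, blue, green, red), "K" (3x3 intrinsics, pixels), "rvec" (rotation vector, rad) and "tvec" (3), from world to camera coordinates, as OpenCV has them. Camera axes: x right, y down, z forward; pixel columns grow to the right and rows downward; lengths in m; the calibration is good to about 2 mm. A picture is of the moment at which its call begins. There is no depth.
- r.close_job(): hands the job in; it is judged then, once.
The state is a dict: "time_s": time; "joints": joint angles; "qd": joint speeds; "joint_torque": joint torques, N m; "tcp_pos": TCP position; "eef_rot": TCP orientation; "contact_force": force on the tool from outside, world axes, zero at the start; "moment": the same for the moment, N m; "gripper_width": finger opening in m; "gripper_force": force on a finger pad.
Only numpy, scipy, OpenCV 4.12 (cv2) and the standard library are available. Lean on these libraries where they do the work, as an engineer would, in place of code of your own. Each camera call takes 0.05 s, during which the arm holds its last target. There are 200 camera calls.

TASK

Check the bore of the brass bush with the double-ended plug gauge: take the gauge from its wooden rest, slide the long go end (green collar) into the bore until the collar meets the brass, and draw it out. Then offer the no-go end (red collar) to the bore from either side, so that its short pilot nose enters and the thick step bears on the brass, and hold a light, steady push of about 5 to 10 N for a second to confirm that it refuses to go in. Feel your way in, never pushing harder than about 25 N, lay the gauge back in its rest, and do not disturb the beaker, the tin or the jar.

Things in the scene. Friction and masses are not known exactly. Their poses are not given: they have to be found in the camera images.
- gauge: loose double-ended plug gauge, 145 mm long, 0.2 kg, balanced at its origin within 5 mm, lying level, axis along its own y. Origin: on the axis, centre of its black square handle (22x22 mm, 82 mm long, flat sides facing its x and z; pinch it at the middle from above). The handle ends in collars (30 mm diameter, 4 mm thick, outer faces 45 mm from the origin): green at +y (go end), red at -y (no-go end)
- go_tip (a point): centre of the end face of the steel go end, on the gauge's axis, 80 mm from its origin along +y. The go end is 20 mm in diameter and 35 mm long from the green collar's face, with a 1.2 mm chamfer at the tip
- nogo_tip (a point): centre of the end face of the no-go end, on the gauge's axis, 65 mm from its origin along -y. From the red collar's face: a step of 26 mm diameter, 12 mm long (too big for the bore), then a pilot nose of 18 mm diameter, 8 mm long, with a 1.5 mm chamfer at the tip
- die_block: fixed bush holder, origin at the centre of its underside: dark steel foot (124 mm along its x, 62 mm along y, 12 mm high) and a grey upright eye plate, 70 mm wide (x), 26 mm thick (y), 100 mm high, with a 48 mm round eye that holds a round brass bush (38 mm outside, end faces at y = +15 and -15 mm, proud of the plate). Gauge and hand have room on both its y sides
- bore_nominal (a point): centre of the eye, 70 mm above the holder's origin, axes as the holder's. The bush's bore (round, 21.5 mm diameter, sharp mouths) goes right through along y. NOTE: the bush is clamped off-centre: the bore's axis is parallel to y but lies 4.5 mm from this point, to either side, up, or anywhere between (never below); no reading shows which way, so feel (or look) for it. It does not move in use
- gauge_rest: fixed wooden rest, base 70x96x10 mm (x, y, z), origin at the centre of its underside. Two uprights at y = +32 and -32 mm, 8 mm thick, 52 mm wide, with seats 49 mm above the bench carry the gauge's handle; slanted cheeks (slot about 27 mm wide at the seat, 32 mm at the top, 66 mm above the bench) hold it sideways
- rest_seat (a point): where the gauge's origin lies when it rests centred in the rest: 60 mm above the rest's origin, axes as the rest's. The gauge's axis then lies along y, with about 5 mm play each way along y. At the start the gauge lies there, go end to the rest's +y
- beaker: grey clay beaker, 77 mm wide, 83 mm high, loose, origin at the centre of its underside; leave alone
- tin: flat white round tin, 70 mm wide, 28 mm high, loose, origin at the centre of its underside; leave alone
- oxide_jar: white jar with black lid, 58 mm wide, 85 mm high, loose, origin at the centre of its underside; leave alone
There are look-alikes about, which are no part of the job. What is meant by the gauge is not pink or purple, and is the larger of those in its own colour.

How it is judged:
By the outcome, as a careful person would: the job done as asked, in the order asked, and still so for the second after the job is handed in, with the robot touching nothing.
It also fails if it takes over 72 s, if anything falls off the work surface, if the arm or the gripper's body presses on something with over 40 N, if the wrist force passes 120 N, or if a joint passes its speed limit or range.

## Working session

There is one attempt and no reset: what is moved stays moved. The work goes in short steps, Python scripts to look and compute and a tool call to move; the robot and the scene stay as the last step left them, time stands still between calls to the robot, and variables do not carry over. Pictures are saved under pics/ and viewed, at most 10 in all, crops included, and the job is handed in when it is done.

Besides the shell and the picture viewer there is one more tool, called after "Request:" as a command line: name --argument value ..., lists and objects as JSON in quotes. send_rows: Moves the arm, as the interface text tells. Its arguments: {"type":"object","properties":{"steps":{"type":"array","items":{"type":"object","properties":{"dp":{"type":"array","items":{"type":"number"}},"roll":{"type":"number"},"jaw":{"type":"number"}}}},"newtons":{"type":"number"}},"required":["steps"]}

```bash
ls; mkdir -p pics
python3 - <<'E'
from plant import r
import cv2,numpy as np
s=r.get_state();print(s)
for n in("scene","top"):
    c=r.capture(n);cv2.imwrite(f"pics/{n}0.png",cv2.resize(c["image"],(800,600),interpolation=cv2.INTER_CUBIC))
    print(n,c["K"],c["rvec"],c["tvec"])
    np.savez(f"{n}.npz",K=c["K"],rvec=c["rvec"],tvec=c["tvec"],image=c["image"])
E
```

```text
pics
{'time_s': 0.0, 'joints': array([ 9.20212597e+01,  2.05906918e+01,  6.32743801e-01, -1.99605671e-02,
       -7.01341293e+01, -1.65071398e+01]), 'qd': array([ 0.0174942 ,  0.00636575, -0.01584156,  0.05081977, -0.08672716,
        0.04728236]), 'joint_torque': array([-9.85442566e-04, -5.82706618e+01,  2.93063271e+01,  6.99747115e+00,
        6.99141747e-03, -1.60666855e-04]), 'tcp_pos': array([0.1687512 , 0.65308462, 0.23962372]), 'eef_rot': array([ 1.79906386e+02, -8.17415579e-03, -1.44926714e+01]), 'contact_force': array([-0.58368049, -0.39135642,  0.21906432]), 'moment': array([-0.00621652, -0.01064714,  0.02212393]), 'gripper_force': 0.0, 'gripper_width': 0.0874891561622415}
scene [[382.02804763   0.         257.34754696]
 [  0.         382.02804763 191.84977713]
 [  0.           0.           1.        ]] [ 2.29031928 -0.85474187  0.30786606] [-0.52807886  0.31754093  0.93005817]
top [[455.50363353   0.         256.05091606]
 [  0.         455.50363353 194.98924956]
 [  0.           0.           1.        ]] [ 2.16219188 -2.09987702  0.16679909] [-0.0878716   0.62841808  1.0985321 ]
```

View pics/scene0.png

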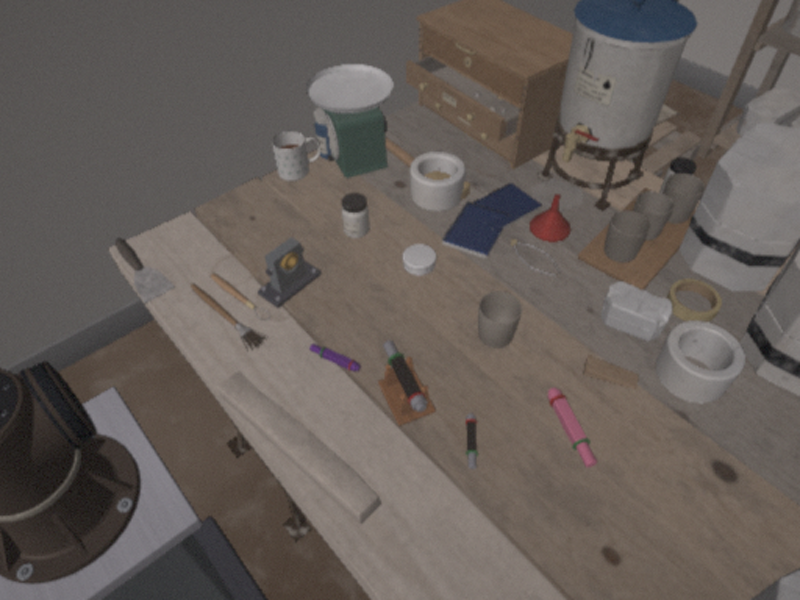

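View pics/top0.png

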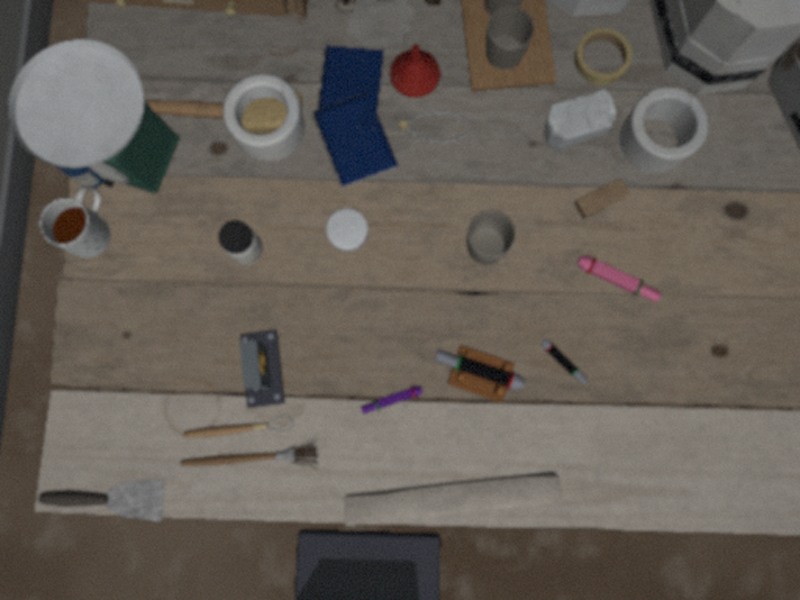

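The scene shows the gauge in its rest (top 483,371; green end to the left), the holder at top (262,367), the jar (240,240), the tin (347,229) and the beaker (490,238). I'll enlarge the gauge and the holder next.

```bash
cat > h.py <<'E'
import numpy as np,cv2
def load(n): return np.load(f"{n}.npz")
def ray(c,u,v):
    R,_=cv2.Rodrigues(c["rvec"]); C=-R.T@c["tvec"].ravel()
    return C,R.T@np.linalg.inv(c["K"])@np.array([u,v,1.])
def onz(c,u,v,z):
    C,d=ray(c,u,v); return C+d*(z-C[2])/d[2]
def proj(c,P): return cv2.projectPoints(np.float64(P).reshape(-1,3),c["rvec"],c["tvec"],c["K"],None)[0].reshape(-1,2)
E
python3 - <<'E'
from h import *
t=load("top");s=load("scene")
def crop(c,u0,v0,w,h,k): return cv2.resize(c["image"][v0:v0+h,u0:u0+w],None,fx=k,fy=k,interpolation=cv2.INTER_CUBIC)
A=crop(t,270,210,75,56,5.333);B=crop(t,145,200,50,70,5.333)
A2=crop(s,235,210,75,60,5.333);B2=crop(s,160,145,50,50,5.333)
im=np.zeros((600,800,3),np.uint8)
A=crop(t,270,210,78,60,5); im[0:300,0:390]=A
im[0:300,400:800]=crop(t,140,205,80,60,5)
im[300:,0:390]=crop(s,235,212,78,60,5)
im[300:,400:]=crop(s,150,143,80,60,5)
cv2.imwrite("pics/crop1.png",np.clip(im*1.5,0,255).astype(np.uint8))
for n,u,v,z in [("gauge",483,371,.06),("block",262,367,.0),("jar",240,245,0.04),("tin",347,229,.02),("beaker",490,240,.04)]:
    print(n,onz(t,u/1.5625,v/1.5625,z))
E
```

```text
gauge [ 0.52698967 -0.20356793  0.06      ]
block [0.52739086 0.1581639  0.        ]
jar [0.72533497 0.19904256 0.04      ]
tin [0.76317755 0.02454811 0.02      ]
beaker [ 0.74550764 -0.21499849  0.04      ]
```

View pics/crop1.png

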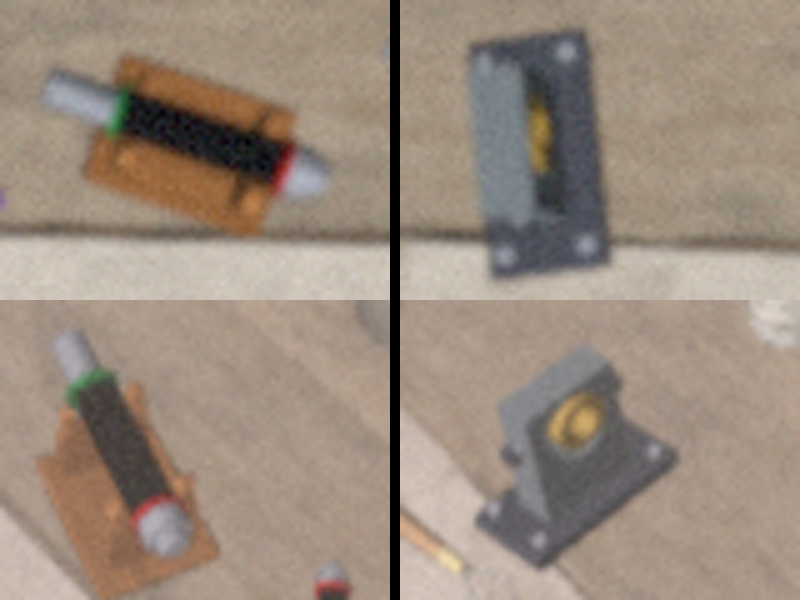

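The crops show the gauge's ends, both collars and the foot's corners clearly. The bush faces the scene camera, on the holder's world −y side.

```bash
cat >> h.py <<'E'
from scipy.optimize import least_squares
def px(c0,k,p): return [c0[0]+(p[0]+.5)/k-.5, c0[1]+(p[1]+.5)/k-.5]
def fit(obs,x0):  # obs: list (cam, localxyz, uv); pose x,y,yaw + per-solution, z fixed
    def f(x):
        c,s=np.cos(x[2]),np.sin(x[2]);e=[]
        for cam,l,uv in obs:
            P=[x[0]+c*l[0]-s*l[1],x[1]+s*l[0]+c*l[1],l[2]]
            e+=list(proj(cam,P)[0]-uv)
        return e
    r=least_squares(f,x0);return r.x,np.array(r.fun).reshape(-1,2)
E
python3 - <<'E'
from h import *
np.set_printoptions(precision=4,suppress=True)
t=load("top");s=load("scene")
a=lambda p:px((270,210),5,p); b=lambda p:px((140,205),5,(p[0]-400,p[1]))
a2=lambda p:px((235,212),5,(p[0],p[1]-300)); b2=lambda p:px((150,143),5,(p[0]-400,p[1]-300))
g=[(t,(0,.080,.06),a((46,88))),(t,(0,-.065,.06),a((328,177))),(t,(0,.043,.06),a((119,112))),(t,(0,-.043,.06),a((287,168))),
(s,(0,.080,.06),a2((70,340))),(s,(0,.043,.06),a2((92,388))),(s,(0,-.043,.06),a2((150,512))),(s,(0,-.065,.06),a2((174,540)))]
for o in (g,g[:4],g[4:]):
    x,e=fit(o,[.527,-.2,1.2-1.5]);print("gauge",x[:2],np.degrees(x[2]));
    if o is g:print(e.T)
# block: local x along world?? bush visible toward world -y. assume +y_local = +y_world
X,Y=.062,.031
bo=[(t,(X,Y,.012),b((470,45))),(t,(X,-Y,.012),b((585,30))),(t,(-X,-Y,.012),b((608,263))),(t,(-X,Y,.012),b((492,278))),
(s,(X,-Y,.012),b2((678,457))),(s,(-X,-Y,.012),b2((543,566))),(s,(-X,Y,.012),b2((477,520)))]
for o in (bo,bo[:4],bo[4:]):
    x,e=fit(o,[.527,.158,0]);print("block",x[:2],np.degrees(x[2]));
    if o is bo:print(e.T); xb=x
# scene crop of bush with projected nominal circles
c,sn=np.cos(xb[2]),np.sin(xb[2])
W=lambda l:[xb[0]+c*l[0]-sn*l[1],xb[1]+sn*l[0]+c*l[1],l[2]]
k=14;u0,v0=165,148;im=cv2.resize(s["image"][v0:v0+42,u0:u0+56],None,fx=k,fy=k,interpolation=cv2.INTER_CUBIC)
im=np.clip(im*1.6,0,255).astype(np.uint8)
def draw(l,col):
    p=proj(s,[W(q) for q in l]);p=(p-[u0,v0]+.5)*k-.5
    for q in p: cv2.circle(im,tuple(np.int32(q)),1,col,-1)
th=np.linspace(0,2*np.pi,60)
draw([(.024*np.cos(i),-.013,.07+.024*np.sin(i)) for i in th],(255,0,0))
draw([(.019*np.cos(i),-.015,.07+.019*np.sin(i)) for i in th],(0,255,0))
draw([(.01075*np.cos(i),-.015,.07+.01075*np.sin(i)) for i in th],(0,0,255))
draw([(x,y,.1) for x in(-.035,.035) for y in(-.013,.013)]+[(x,-.013,.012) for x in(-.035,.035)],(255,255,0))
cv2.imwrite("pics/bush.png",im)
E
```

```text
gauge [ 0.5282 -0.2043] -17.118533696610054
[[-0.1731 -0.5808 -0.5663 -0.9312 -1.0552 -0.1901  1.3823  0.1811]
 [-0.6829  0.4696 -0.6741 -0.6246  0.0906  0.4909  0.7098  1.945 ]]
gauge [ 0.5274 -0.2057] -16.19776723335878
gauge [ 0.5298 -0.202 ] -18.294837643826583
block [0.526  0.1559] 9.539175779779685
[[-0.3274  0.3597  0.9883  0.0925  0.5586 -0.8747 -1.0178]
 [-0.5362 -0.7791  0.2433  0.5837 -0.7343 -0.1187 -0.3399]]
block [0.5257 0.1566] 9.078339898973079
block [0.5261 0.1539] 10.440218484490828
```

View pics/bush.png

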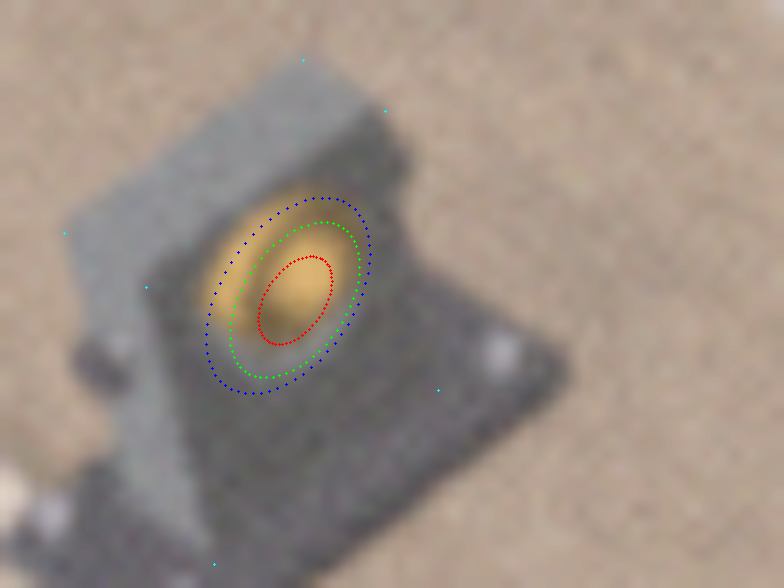

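The bush appears shifted up relative to nominal (overlay in the picture), but this is too blurred to settle the direction. I'll average frames and compare edges after refining with the plate corners.

Run:
```python
from plant import r
from h import *
np.set_printoptions(precision=4,suppress=True)
for n in("scene","top"):
    L=[r.capture(n) for _ in range(8)];c=L[0]
    m=np.mean([q["image"].astype(float) for q in L],0).astype(np.float32)
    np.savez(f"{n}m.npz",K=c["K"],rvec=c["rvec"],tvec=c["tvec"],image=m)
    k=20;u0,v0=(175,157) if n=="scene" else (152,208)
    p=cv2.resize(m[v0:v0+(22 if n=="scene" else 54),u0:u0+(22 if n=="scene" else 36)],None,fx=k,fy=k,interpolation=cv2.INTER_LANCZOS4)
    p=cv2.resize(p,None,fx=(26 if n=="scene" else 11)/k,fy=(26 if n=="scene" else 11)/k)
    lo,hi=np.percentile(p,1),np.percentile(p,99.5)
    globals()[n]=np.clip((p-lo)/(hi-lo)*255,0,255).astype(np.uint8);print(globals()[n].shape)
im=np.zeros((600,800,3),np.uint8)
im[:scene.shape[0],:scene.shape[1]]=scene[:600];w=800-572
tp=top[:600,:800];tp=tp[:, :]
im2=np.zeros((600,580+tp.shape[1],3),np.uint8);im2[:scene.shape[0],:572]=scene;im2[:tp.shape[0],580:]=tp
im2=im2[:, :]
print(im2.shape);s=800/im2.shape[1];cv2.imwrite("pics/bush2.png",cv2.resize(im2,None,fx=s,fy=s));print(s)
```

```text
(572, 572, 3)
(594, 396, 3)
(600, 976, 3)
0.819672131147541
```

View pics/bush2.png

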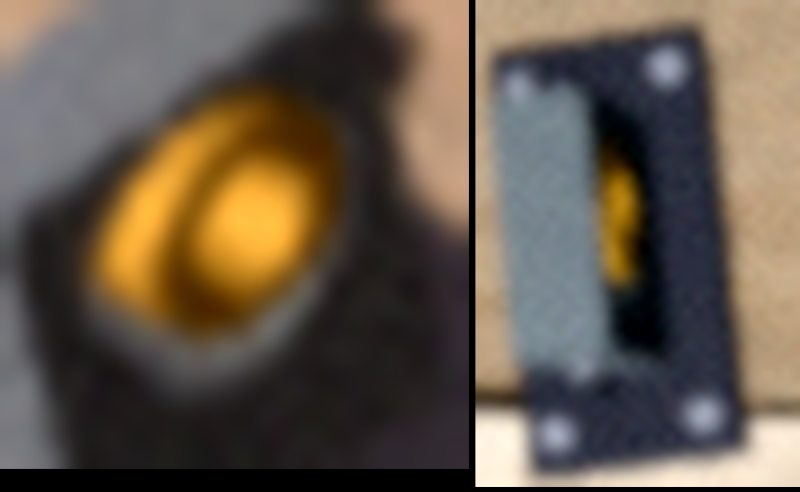

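In the enhanced picture the bright disc at about (255,220) is the bore. The dark ring is the bush's face, the gold crescent on the left is the bush's outer wall seen through the eye gap, and the grey crescent below is the eye's wall. That suggests an offset mostly toward the holder's +x and slightly up. I'll fit a small ray-cast model to confirm.

```bash
cat > rend.py <<'E'
from h import *
s=load("scenem"); I=s["image"]; u0,v0,w,h=176,156,19,22; S=4
xb=np.array([.5259,.1560,np.radians(9.4)])
uu,vv=np.meshgrid((np.arange(w*S)+.5)/S-.5+u0,(np.arange(h*S)+.5)/S-.5+v0)
def model(phi,du,dv):
    R,_=cv2.Rodrigues(s["rvec"]);C=-R.T@s["tvec"].ravel()
    d=np.stack([uu-du,vv-dv,0*uu+1],-1)@np.linalg.inv(s["K"]).T@R
    c,n=np.cos(xb[2]),np.sin(xb[2]);Q=np.array([[c,n,0],[-n,c,0],[0,0,1]])
    C=Q@(C-[*xb[:2],.07]);d=d@Q.T
    b=.0045*np.array([np.cos(phi),np.sin(phi)])
    def cyl(r,o,far):
        px,pz=C[0]-o[0],C[2]-o[1];A=d[...,0]**2+d[...,2]**2;B=px*d[...,0]+pz*d[...,2];D=B*B-A*(px*px+pz*pz-r*r)
        t=(-B+(1 if far else -1)*np.sqrt(np.where(D>0,D,np.nan)))/A
        y=C[1]+t*d[...,1];return t,y,(px+t*d[...,0])/r,(pz+t*d[...,2])/r
    def at(y):
        t=(y-C[1])/d[...,1];return C[0]+t*d[...,0],C[2]+t*d[...,2]
    x,z=at(-.015);rb=np.hypot(x-b[0],z-b[1]);x2,z2=at(-.013);re=np.hypot(x2,z2)
    to,yo,nxo,nzo=cyl(.019,b,False);te,ye,nxe,nze=cyl(.024,(0,0),True);_,yi,nxi,nzi=cyl(.01075,b,True)
    outer=(rb>.019)&(yo>-.015)&(yo<.013)&((yo<-.013)|((re<.024)&(to<te)))
    bore=rb<.01075;face=(rb>=.01075)&(rb<=.019);eye=(re<.024)&~outer&~bore&~face
    plate=~(outer|bore|face|eye)
    thru=bore&(yi>.015)
    F=[plate,face,outer,outer*np.nan_to_num(nxo),outer*np.nan_to_num(nzo),bore,bore*np.nan_to_num(nxi),bore*np.nan_to_num(nzi),thru,eye,eye*np.nan_to_num(nze)]
    F=[cv2.resize(cv2.GaussianBlur(np.float32(f),(0,0),.8*S),(w,h),interpolation=cv2.INTER_AREA) for f in F]
    plate_ok=(abs(x2)<.033)&(z2<.028)
    M=cv2.resize(np.float32(plate_ok),(w,h),interpolation=cv2.INTER_AREA)>.99
    return np.stack(F,-1),M
def cost(phi,du,dv,M=None):
    F,m=model(phi,du,dv)
    m=M if M is not None else m
    A=F[m];Y=I[v0:v0+h,u0:u0+w][m]
    A=np.vstack([A,.3*np.eye(A.shape[1])]);Y=np.vstack([Y,np.zeros((A.shape[1],3))])
    k=np.linalg.lstsq(A,Y,rcond=None)[0];return ((A@k-Y)**2).mean()
if __name__=="__main__":
    from scipy.optimize import minimize
    M=model(1,0,-1)[1];M=cv2.erode(np.uint8(M),np.ones((3,3)))>0;print(M.sum())
    for p in range(0,181,15):
        o=min((minimize(lambda x:cost(np.radians(p),*x,M),[a,b],method="Nelder-Mead",options=dict(xatol=.02,fatol=.01)) for a in(-.7,.7) for b in(-1.5,0)),key=lambda o:o.fun)
        print(p,round(o.fun,2),o.x.round(2))
E
python3 rend.py
```

```text
217
0 20.84 [-0.24 -1.06]
15 19.56 [-0.13 -0.91]
30 19.19 [-0.13 -0.67]
45 19.53 [ 0.1  -0.76]
60 20.53 [ 0.19 -0.71]
75 22.4 [ 0.37 -0.82]
90 24.8 [ 0.6  -0.87]
105 27.28 [ 0.74 -1.09]
120 30.5 [ 0.77 -1.39]
135 32.38 [ 0.75 -1.12]
150 32.67 [ 0.83 -1.42]
165 33.8 [ 0.67 -1.44]
180 32.64 [ 0.8  -1.73]
```

The best fit is at about 30° (holder +x about 4 mm, up about 2 mm). I'll start moving now.

Request:
send_rows --steps '[{"dp": [30, 40, 0], "roll": 0.08, "jaw": 100}, {"dp": [60, 80, 0], "roll": 0.16, "jaw": 100}, {"dp": [90, 120, 0], "roll": 0.24, "jaw": 100}, {"dp": [120, 160, 0], "roll": 0.32, "jaw": 100}, {"dp": [150, 200, 0], "roll": 0.4, "jaw": 100}]'

```text
time_s: 1.52
tcp_pos: [0.2645, 0.4209, 0.2408]
eef_rot: [-180.0, 0.0, -37.5]
contact_force: [0.1, -0.3, 0.3]
gripper_width: 0.0876
gripper_force: 0.0
```

```bash
cat > to.py <<'E'
import sys,numpy as np
from plant import r
def go(x,y,z,yaw,quiet=False):
    s=r.get_state();p=s["tcp_pos"];w=np.radians(s["eef_rot"][2])
    d=np.array([x,y,z])-p;c,n=np.cos(w),np.sin(w)
    dp=[d[0]*c+d[1]*n, d[0]*n-d[1]*c, -d[2]]
    roll=-((np.radians(yaw)-w+np.pi)%(2*np.pi)-np.pi)
    print("t",round(s["time_s"],2),"pos",(p*1000).round(1),"rpy",np.round(s["eef_rot"],2),"F",np.round(s["contact_force"],1),"w",round(s["gripper_width"]*1000,1),"j",np.round(s["joints"],0))
    print("dp mm",(np.array(dp)*1000).round(1),"roll",round(roll,3),"dist",round(np.linalg.norm(d)*1000))
if __name__=="__main__": go(*map(float,sys.argv[1:]))
E
python3 to.py .5275 -.2047 .20 -107
```

```text
t 1.52 pos [264.5 420.9 240.8] rpy [-1.7997e+02  1.0000e-02 -3.7540e+01] F [ 0.1 -0.3  0.3] w 87.6 j [ 81.   4. -21.   0. -65. -28.]
dp mm [589.7 335.8  40.8] roll 1.212 dist 680
```

Request:
send_rows --steps '[{"dp": [45, 26, 0], "roll": 0.09, "jaw": 100}, {"dp": [90, 52, 0], "roll": 0.18, "jaw": 100}, {"dp": [135, 78, 0], "roll": 0.27, "jaw": 100}, {"dp": [180, 104, 0], "roll": 0.36, "jaw": 100}, {"dp": [225, 130, 0], "roll": 0.45, "jaw": 100}]'

```text
time_s: 2.15
tcp_pos: [0.3642, 0.1809, 0.241]
eef_rot: [-179.9, 0.0, -63.3]
contact_force: [1.4, 0.8, -0.1]
gripper_width: 0.0876
gripper_force: 0.0
```

```bash
python3 to.py .5275 -.2047 .20 -107
```

```text
t 2.15 pos [364.2 180.9 241. ] rpy [-1.7993e+02  3.0000e-02 -6.3320e+01] F [ 1.4  0.8 -0.1] w 87.6 j [ 55.  -6. -31.   0. -65. -28.]
dp mm [417.9  27.2  41. ] roll 0.762 dist 421
```

Request:
send_rows --steps '[{"dp": [50, 3, 0], "roll": 0.09, "jaw": 100}, {"dp": [100, 6, 0], "roll": 0.18, "jaw": 100}, {"dp": [150, 10, 0], "roll": 0.27, "jaw": 100}, {"dp": [200, 13, 10], "roll": 0.36, "jaw": 100}, {"dp": [250, 16, 20], "roll": 0.45, "jaw": 100}]'

```text
time_s: 2.78
tcp_pos: [0.463, -0.0495, 0.2209]
eef_rot: [-179.9, 0.0, -89.1]
contact_force: [1.6, 1.1, 0.7]
gripper_width: 0.0874
gripper_force: 0.0
```

```bash
python3 to.py .5275 -.2047 .15 -107
```

```text
t 2.77 pos [463.  -49.5 220.9] rpy [-1.7991e+02  2.0000e-02 -8.9140e+01] F [1.6 1.1 0.7] w 87.4 j [ 18.   1. -26.   0. -62. -17.]
dp mm [156.1 -62.2  70.9] roll 0.312 dist 182
```

Request:
send_rows --steps '[{"dp": [42, -16, 18], "roll": 0.08, "jaw": 100}, {"dp": [84, -33, 36], "roll": 0.16, "jaw": 100}, {"dp": [126, -50, 55], "roll": 0.25, "jaw": 100}, {"dp": [156, -62, 71], "roll": 0.31, "jaw": 100}, {"dp": [156, -62, 71], "roll": 0.31, "jaw": 100}]'

```text
time_s: 3.4
tcp_pos: [0.5267, -0.2045, 0.1477]
eef_rot: [179.8, -0.0, -106.9]
contact_force: [-1.0, 0.1, 0.3]
gripper_width: 0.0878
gripper_force: 0.0
```

```bash
python3 to.py .5275 -.2047 .056 -107
python3 - <<'E'
from plant import r
from h import *
im=[]
for n,(u0,v0) in (("scene",(225,185)),("top",(265,180))):
    c=r.capture(n);im.append(cv2.resize(c["image"][v0:v0+100,u0:u0+80],None,fx=5,fy=5,interpolation=cv2.INTER_CUBIC))
im=np.hstack(im);cv2.imwrite("pics/pre.png",np.clip(im*1.4,0,255).astype(np.uint8))
E
```

```text
t 3.4 pos [ 526.7 -204.5  147.7] rpy [ 1.7983e+02 -5.0000e-02 -1.0693e+02] F [-1.   0.1  0.3] w 87.8 j [ -1.  15. -20.  -0. -55. -16.]
dp mm [-0.1 -0.8 91.7] roll 0.001 dist 92
```

View pics/pre.png

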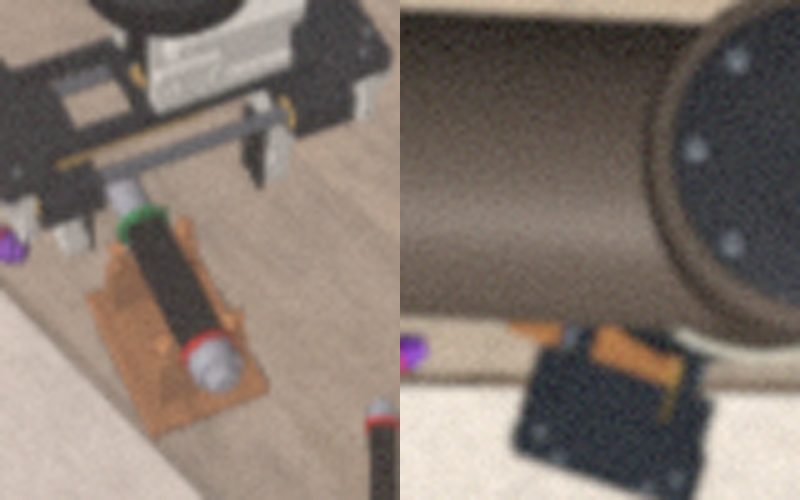

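The jaws are centred over the handle, across its axis. Descending and gripping.

Request:
send_rows --steps '[{"dp": [0, 0, 25], "roll": 0, "jaw": 100}, {"dp": [0, 0, 50], "roll": 0, "jaw": 100}, {"dp": [0, 0, 75], "roll": 0, "jaw": 100}, {"dp": [0, 0, 91], "roll": 0, "jaw": 100}, {"dp": [0, 0, 91], "roll": 0, "jaw": 100}]'

```text
time_s: 4.12
tcp_pos: [0.5267, -0.2022, 0.0582]
eef_rot: [179.9, -0.0, -106.7]
contact_force: [0.5, -0.3, 0.8]
gripper_width: 0.0875
gripper_force: 0.0
```

Request:
send_rows --steps '[{"dp": [0, 0, 0], "roll": 0, "jaw": 60}, {"dp": [0, 0, 0], "roll": 0, "jaw": 40}, {"dp": [0, 0, 0], "roll": 0, "jaw": 15}, {"dp": [0, 0, 0], "roll": 0, "jaw": 10}, {"dp": [0, 0, 0], "roll": 0, "jaw": 10}]' --newtons 30

```text
time_s: 4.75
tcp_pos: [0.5271, -0.2028, 0.0587]
eef_rot: [-180.0, 0.0, -106.7]
contact_force: [0.4, -0.5, 0.7]
gripper_width: 0.0436
gripper_force: 0.0
```

```bash
python3 to.py .5275 -.2047 .056 -107
```

```text
t 4.75 pos [ 527.1 -202.8   58.7] rpy [-179.99    0.   -106.73] F [ 0.4 -0.5  0.7] w 43.6 j [ -1.  21. -26.   0. -43. -16.]
dp mm [ 1.7 -0.9  2.7] roll 0.005 dist 3
```

Request:
send_rows --steps '[{"dp": [1.5, 0, 3], "roll": 0, "jaw": 40}, {"dp": [1.5, 0, 3], "roll": 0, "jaw": 10}, {"dp": [1.5, 0, 3], "roll": 0, "jaw": 10}, {"dp": [1.5, 0, 3], "roll": 0, "jaw": 10}, {"dp": [1.5, 0, 3], "roll": 0, "jaw": 10}]' --newtons 40

```text
time_s: 5.38
tcp_pos: [0.5272, -0.2043, 0.0557]
eef_rot: [-179.9, 0.0, -106.7]
contact_force: [2.1, -2.5, -2.6]
gripper_width: 0.0217
gripper_force: 40.0
```

Request:
send_rows --steps '[{"dp": [0, 0, 0], "roll": 0, "jaw": 10}, {"dp": [0, 0, 0], "roll": 0, "jaw": 10}]' --newtons 60

```text
time_s: 5.62
tcp_pos: [0.5272, -0.2043, 0.0557]
eef_rot: [-179.9, 0.0, -106.7]
contact_force: [3.5, -2.6, -2.9]
gripper_width: 0.0216
gripper_force: 60.0
```

```bash
python3 to.py .5275 -.2047 .056 -107
```

```text
t 5.62 pos [ 527.2 -204.3   55.7] rpy [-1.7995e+02  1.0000e-02 -1.0672e+02] F [ 3.5 -2.6 -2.9] w 21.6 j [ -1.  21. -26.   0. -43. -15.]
dp mm [ 0.3 -0.4 -0.3] roll 0.005 dist 1
```

Gripped at 21.6 mm width and 60 N. Lifting.

Request:
send_rows --steps '[{"dp": [0, 0, -15], "roll": 0, "jaw": 10}, {"dp": [0, 0, -40], "roll": 0, "jaw": 10}, {"dp": [0, 0, -70], "roll": 0, "jaw": 10}, {"dp": [0, 0, -100], "roll": 0, "jaw": 10}, {"dp": [0, 0, -100], "roll": 0, "jaw": 10}]'

```text
time_s: 6.25
tcp_pos: [0.5272, -0.2042, 0.1583]
eef_rot: [-179.8, 0.0, -106.7]
contact_force: [1.0, 0.3, -1.9]
gripper_width: 0.0213
gripper_force: 60.0
```

```bash
python3 to.py .548 .045 .14 -80.6
```

```text
t 6.25 pos [ 527.2 -204.2  158.3] rpy [-1.7982e+02  4.0000e-02 -1.0672e+02] F [ 1.   0.3 -1.9] w 21.3 j [ -1.  14. -20.   0. -56. -15.]
dp mm [-244.7   51.7   18.3] roll -0.456 dist 251
```

Request:
send_rows --steps '[{"dp": [-45, 10, 0], "roll": -0.09, "jaw": 10}, {"dp": [-95, 20, 5], "roll": -0.18, "jaw": 10}, {"dp": [-145, 31, 10], "roll": -0.27, "jaw": 10}, {"dp": [-195, 41, 15], "roll": -0.36, "jaw": 10}, {"dp": [-245, 52, 18], "roll": -0.455, "jaw": 10}]'

```text
time_s: 6.88
tcp_pos: [0.5459, 0.0466, 0.1365]
eef_rot: [179.8, -0.0, -80.5]
contact_force: [1.0, -0.7, -1.7]
gripper_width: 0.0215
gripper_force: 60.0
```

```bash
python3 to.py .548 .047 .0678 -80.6
```

```text
t 6.88 pos [545.9  46.6 136.5] rpy [ 1.7983e+02 -1.0000e-02 -8.0500e+01] F [ 1.  -0.7 -1.7] w 21.5 j [ 25.  14. -23.  -0. -53. -16.]
dp mm [-0.  -2.2 68.7] roll 0.002 dist 69
```

Request:
send_rows --steps '[{"dp": [0, -2, 25], "roll": 0, "jaw": 10}, {"dp": [0, -2, 50], "roll": 0, "jaw": 10}, {"dp": [0, -2, 67], "roll": 0, "jaw": 10}, {"dp": [0, -2, 67], "roll": 0, "jaw": 10}, {"dp": [0, -2, 67], "roll": 0, "jaw": 10}]'

```text
time_s: 7.5
tcp_pos: [0.5493, 0.0456, 0.0709]
eef_rot: [180.0, -0.0, -80.7]
contact_force: [0.1, -0.3, -1.7]
gripper_width: 0.0219
gripper_force: 60.0
```

```bash
python3 to.py .548 .047 .0678 -80.6;  python3 - <<'E'
from plant import r
from h import *
c=r.capture("scene");u0,v0=160,140
im=cv2.resize(c["image"][v0:v0+75,u0:u0+100],None,fx=8,fy=8,interpolation=cv2.INTER_CUBIC)
im=np.clip(im*1.6,0,255).astype(np.uint8)
s=r.get_state();p=s["tcp_pos"];w=np.radians(s["eef_rot"][2]);a=-np.array([np.cos(w),np.sin(w),0])
O=p+[0,0,.0043];print(proj(c,[O,O+.045*a,O+.08*a,O-.045*a]))
for q in proj(c,[O,O+.045*a,O+.08*a,O-.045*a]): cv2.circle(im,tuple(np.int32((q-[u0,v0]+.5)*8)),2,(255,0,255),-1)
cv2.imwrite("pics/al.png",im)
E
```

```text
t 7.5 pos [549.3  45.6  70.9] rpy [ 1.7998e+02 -1.0000e-02 -8.0660e+01] F [ 0.1 -0.3 -1.7] w 21.9 j [ 25.  19. -27.   0. -44. -16.]
dp mm [-1.6  1.   3.1] roll -0.001 dist 4
[[209.30191684 181.60259325]
 [198.6436788  174.63681453]
 [190.59902086 169.37916249]
 [220.33181847 188.81127575]]
```

View pics/al.png

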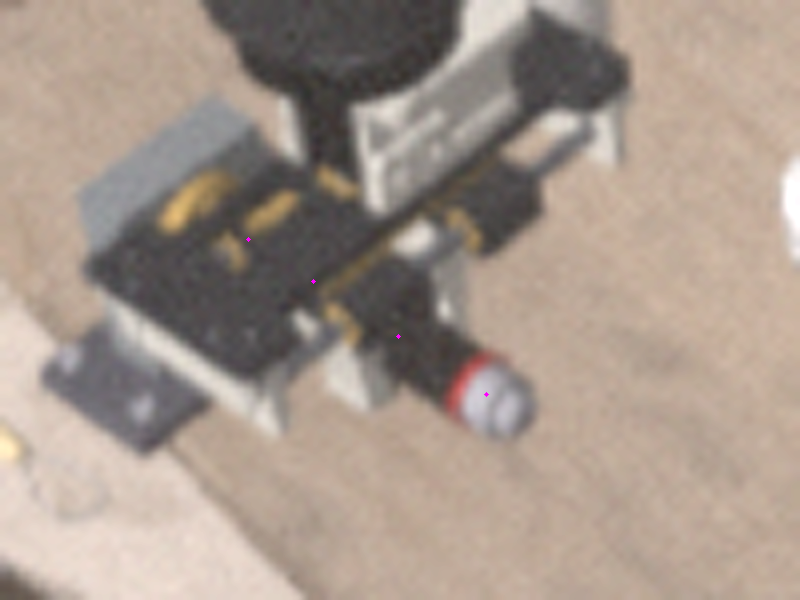

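The red collar lies about 1 px from where the arm pose predicts, so the grasp is consistent. Next I correct the position and approach the bush face.

Create loc.py:
```python
import numpy as np
from plant import r
s=r.get_state();w=np.radians(9.4);Q=np.array([[np.cos(w),np.sin(w),0],[-np.sin(w),np.cos(w),0],[0,0,1]])
p=Q@(s["tcp_pos"]+[0,0,.0043]-[.526,.156,0])*1000
print("t",round(s["time_s"],2),"gauge local",p.round(1),"yaw-9.4:",round(s["eef_rot"][2]+80.6,2),"F",(Q@s["contact_force"]).round(1),"M",(Q@s["moment"]).round(2))
```

```text
(no output)
```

Request:
send_rows --steps '[{"dp": [0, 1, 3], "roll": 0, "jaw": 10}, {"dp": [-5, 1, 3], "roll": 0, "jaw": 10}, {"dp": [-10, 1, 3], "roll": 0, "jaw": 10}, {"dp": [-13, 1, 3], "roll": 0, "jaw": 10}, {"dp": [-13, 1, 3], "roll": 0, "jaw": 10}]'

```text
time_s: 8.18
tcp_pos: [0.5463, 0.0587, 0.0676]
eef_rot: [-180.0, -0.0, -80.6]
contact_force: [-0.2, 0.5, -2.4]
gripper_width: 0.0214
gripper_force: 60.0
```

```bash
python3 loc.py
```

```text
t 8.18 gauge local [  4.1 -99.3  71.9] yaw-9.4: -0.03 F [-0.1  0.5 -2.4] M [ 0.07 -0.08 -0.03]
```

Request:
send_rows --steps '[{"dp": [-2, 0, 0], "roll": 0, "jaw": 10}, {"dp": [-3.5, 0, 0], "roll": 0, "jaw": 10}, {"dp": [-4.5, 0, 0], "roll": 0, "jaw": 10}, {"dp": [-5.5, 0, 0], "roll": 0, "jaw": 10}, {"dp": [-5.5, 0, 0], "roll": 0, "jaw": 10}]'

```text
time_s: 8.8
tcp_pos: [0.5454, 0.0638, 0.0676]
eef_rot: [-180.0, -0.0, -80.7]
contact_force: [0.1, -0.6, -1.6]
gripper_width: 0.0215
gripper_force: 60.0
```

```bash
python3 loc.py
```

```text
t 8.8 gauge local [  4.1 -94.1  71.9] yaw-9.4: -0.06 F [-0.  -0.6 -1.6] M [ 0.07 -0.05  0.02]
```

Request:
send_rows --steps '[{"dp": [-1, 0, 0], "roll": 0, "jaw": 10}, {"dp": [-2, 0, 0], "roll": 0, "jaw": 10}, {"dp": [-3, 0, 0], "roll": 0, "jaw": 10}, {"dp": [-3, 0, 0], "roll": 0, "jaw": 10}]'

```text
time_s: 9.3
tcp_pos: [0.5449, 0.0669, 0.0676]
eef_rot: [-180.0, 0.0, -80.7]
contact_force: [1.2, 0.7, -1.4]
gripper_width: 0.0217
gripper_force: 60.0
```

```bash
python3 loc.py
```

```text
t 9.3 gauge local [  4.1 -91.   71.9] yaw-9.4: -0.06 F [ 1.3  0.5 -1.4] M [ 0.06 -0.08 -0.01]
```

Request:
send_rows --steps '[{"dp": [-1, 0, 0], "roll": 0, "jaw": 10}, {"dp": [-2, 0, 0], "roll": 0, "jaw": 10}, {"dp": [-3, 0, 0], "roll": 0, "jaw": 10}, {"dp": [-4, 0, 0], "roll": 0, "jaw": 10}]'

```text
time_s: 9.8
tcp_pos: [0.5443, 0.0708, 0.0676]
eef_rot: [-180.0, -0.0, -80.7]
contact_force: [-0.3, 0.0, -1.9]
gripper_width: 0.0217
gripper_force: 60.0
```

```bash
python3 loc.py
```

```text
t 9.8 gauge local [  4.1 -87.1  71.9] yaw-9.4: -0.06 F [-0.3  0.1 -1.9] M [ 0.11 -0.08 -0.04]
```

No force 8 mm past the face, so the go end is in the bore. Continuing.

Request:
send_rows --steps '[{"dp": [-2, 0, 0], "roll": 0, "jaw": 10}, {"dp": [-4, 0, 0], "roll": 0, "jaw": 10}, {"dp": [-6, 0, 0], "roll": 0, "jaw": 10}, {"dp": [-8, 0, 0], "roll": 0, "jaw": 10}, {"dp": [-10, 0, 0], "roll": 0, "jaw": 10}]'

```text
time_s: 10.42
tcp_pos: [0.5426, 0.0807, 0.0676]
eef_rot: [180.0, -0.0, -80.7]
contact_force: [0.2, -0.1, -2.1]
gripper_width: 0.0217
gripper_force: 60.0
```

```bash
python3 loc.py
```

```text
t 10.43 gauge local [  4.1 -77.   71.9] yaw-9.4: -0.06 F [ 0.1 -0.2 -2.1] M [ 0.   -0.11  0.01]
```

Request:
send_rows --steps '[{"dp": [-2, 0, 0], "roll": 0, "jaw": 10}, {"dp": [-4, 0, 0], "roll": 0, "jaw": 10}, {"dp": [-6, 0, 0], "roll": 0, "jaw": 10}, {"dp": [-8, 0, 0], "roll": 0, "jaw": 10}, {"dp": [-10, 0, 0], "roll": 0, "jaw": 10}]'

```text
time_s: 11.05
tcp_pos: [0.541, 0.0906, 0.0676]
eef_rot: [180.0, -0.0, -80.7]
contact_force: [0.3, 1.3, -2.3]
gripper_width: 0.0214
gripper_force: 60.0
```

```bash
python3 loc.py
```

```text
t 11.05 gauge local [  4.1 -67.   71.9] yaw-9.4: -0.06 F [ 0.6  1.3 -2.3] M [ 0.   -0.06  0.  ]
```

Request:
send_rows --steps '[{"dp": [-1.5, 0, 0], "roll": 0, "jaw": 10}, {"dp": [-3, 0, 0], "roll": 0, "jaw": 10}, {"dp": [-4, 0, 0], "roll": 0, "jaw": 10}, {"dp": [-5, 0, 0], "roll": 0, "jaw": 10}, {"dp": [-5, 0, 0], "roll": 0, "jaw": 10}]'

```text
time_s: 11.68
tcp_pos: [0.5402, 0.0955, 0.0676]
eef_rot: [-180.0, 0.0, -80.7]
contact_force: [0.5, 0.4, -1.3]
gripper_width: 0.0213
gripper_force: 60.0
```

```bash
python3 loc.py
```

```text
t 11.68 gauge local [  4.1 -62.   71.9] yaw-9.4: -0.06 F [ 0.6  0.3 -1.3] M [ 0.13 -0.11  0.03]
```

Now in 0.5 mm steps until the collar touches.

Request:
send_rows --steps '[{"dp": [-0.5, 0, 0], "roll": 0, "jaw": 10}, {"dp": [-1, 0, 0], "roll": 0, "jaw": 10}, {"dp": [-1.5, 0, 0], "roll": 0, "jaw": 10}, {"dp": [-1.5, 0, 0], "roll": 0, "jaw": 10}]'

```text
time_s: 12.18
tcp_pos: [0.54, 0.0969, 0.0676]
eef_rot: [180.0, -0.0, -80.7]
contact_force: [-0.3, -0.3, -2.7]
gripper_width: 0.0214
gripper_force: 60.0
```

```bash
python3 loc.py
```

```text
t 12.18 gauge local [  4.1 -60.6  71.9] yaw-9.4: -0.06 F [-0.4 -0.3 -2.7] M [ 0.1  -0.09  0.  ]
```

Request:
send_rows --steps '[{"dp": [-0.5, 0, 0], "roll": 0, "jaw": 10}, {"dp": [-1, 0, 0], "roll": 0, "jaw": 10}, {"dp": [-1, 0, 0], "roll": 0, "jaw": 10}]'

```text
time_s: 12.55
tcp_pos: [0.5398, 0.0979, 0.0676]
eef_rot: [180.0, 0.0, -80.7]
contact_force: [-0.3, -0.6, -2.4]
gripper_width: 0.0215
gripper_force: 60.0
```

Request:
send_rows --steps '[{"dp": [-0.5, 0, 0], "roll": 0, "jaw": 10}, {"dp": [-0.5, 0, 0], "roll": 0, "jaw": 10}]'

```text
time_s: 12.8
tcp_pos: [0.5397, 0.0984, 0.0676]
eef_rot: [180.0, -0.0, -80.7]
contact_force: [0.4, -0.4, -2.5]
gripper_width: 0.0216
gripper_force: 60.0
```

```bash
python3 loc.py
```

```text
t 12.8 gauge local [  4.1 -59.1  71.9] yaw-9.4: -0.06 F [ 0.4 -0.5 -2.5] M [ 0.03 -0.09 -0.04]
```

Request:
send_rows --steps '[{"dp": [-0.5, 0, 0], "roll": 0, "jaw": 10}, {"dp": [-0.5, 0, 0], "roll": 0, "jaw": 10}]'

```text
time_s: 13.05
tcp_pos: [0.5396, 0.0988, 0.0676]
eef_rot: [180.0, -0.0, -80.7]
contact_force: [0.6, -2.0, -2.2]
gripper_width: 0.0218
gripper_force: 60.0
```

Request:
send_rows --steps '[{"dp": [-0.5, 0, 0], "roll": 0, "jaw": 10}, {"dp": [-0.5, 0, 0], "roll": 0, "jaw": 10}]'

```text
time_s: 13.3
tcp_pos: [0.5396, 0.0988, 0.0676]
eef_rot: [180.0, -0.0, -80.7]
contact_force: [1.5, -4.4, -2.7]
gripper_width: 0.0217
gripper_force: 60.0
```

```bash
python3 loc.py
```

```text
t 13.3 gauge local [  4.1 -58.7  71.9] yaw-9.4: -0.06 F [ 0.8 -4.6 -2.7] M [-1.66 -0.55 -0.04]
```

Request:
send_rows --steps '[{"dp": [-0.5, 0, 0], "roll": 0, "jaw": 10}, {"dp": [-0.5, 0, 0], "roll": 0, "jaw": 10}]'

```text
time_s: 13.55
tcp_pos: [0.5396, 0.0988, 0.0676]
eef_rot: [180.0, -0.1, -80.7]
contact_force: [3.2, -6.5, -2.5]
gripper_width: 0.0215
gripper_force: 60.0
```

```bash
python3 loc.py
```

```text
t 13.55 gauge local [  4.1 -58.7  71.9] yaw-9.4: -0.06 F [ 2.1 -6.9 -2.5] M [-2.55 -0.8   0.02]
```

The collar is seated on the brass (7 N, no further motion). Drawing it out.

Request:
send_rows --steps '[{"dp": [4, 0, 0], "roll": 0, "jaw": 10}, {"dp": [14, 0, 0], "roll": 0, "jaw": 10}, {"dp": [26, 0, 0], "roll": 0, "jaw": 10}, {"dp": [40, 0, 0], "roll": 0, "jaw": 10}, {"dp": [60, 0, 0], "roll": 0, "jaw": 10}]'

```text
time_s: 14.18
tcp_pos: [0.5494, 0.0396, 0.0676]
eef_rot: [-180.0, 0.0, -80.6]
contact_force: [-0.3, -0.2, -2.6]
gripper_width: 0.0216
gripper_force: 60.0
```

Request:
send_rows --steps '[{"dp": [0, 0, -20], "roll": 0, "jaw": 10}, {"dp": [0, 0, -50], "roll": 0, "jaw": 10}, {"dp": [0, 0, -85], "roll": 0, "jaw": 10}, {"dp": [0, 0, -110], "roll": 0, "jaw": 10}, {"dp": [0, 0, -110], "roll": 0, "jaw": 10}]'

```text
time_s: 14.8
tcp_pos: [0.5504, 0.04, 0.1795]
eef_rot: [-179.8, 0.0, -80.7]
contact_force: [0.7, 0.8, -2.8]
gripper_width: 0.0217
gripper_force: 60.0
```

```bash
python3 loc.py; python3 to.py .505 .272 .178 -80.6
```

```text
t 14.8 gauge local [   5.1 -118.4  183.8] yaw-9.4: -0.09 F [ 0.8  0.7 -2.8] M [ 0.09 -0.    0.1 ]
t 14.8 pos [550.4  40.  179.5] rpy [-1.7977e+02  5.0000e-02 -8.0690e+01] F [ 0.7  0.8 -2.8] w 21.7 j [ 25.  12. -20.   0. -58. -15.]
dp mm [-236.3    7.3    1.5] roll -0.002 dist 236
```

Request:
send_rows --steps '[{"dp": [-40, 0, 0], "roll": 0, "jaw": 10}, {"dp": [-85, 0, 0], "roll": 0, "jaw": 10}, {"dp": [-130, 0, 0], "roll": 0, "jaw": 10}, {"dp": [-175, 1, 0], "roll": 0, "jaw": 10}, {"dp": [-220, 1, 0], "roll": 0, "jaw": 10}]'

```text
time_s: 15.42
tcp_pos: [0.5118, 0.2579, 0.176]
eef_rot: [179.9, -0.1, -80.7]
contact_force: [0.1, 0.3, -1.4]
gripper_width: 0.0219
gripper_force: 60.0
```

Request:
send_rows --steps '[{"dp": [0, 0, 0], "roll": 0, "jaw": 10}, {"dp": [0, 0, 25], "roll": 0, "jaw": 10}, {"dp": [0, 0, 50], "roll": 0, "jaw": 10}, {"dp": [0, 0, 80], "roll": 0, "jaw": 10}, {"dp": [0, 0, 100], "roll": 0, "jaw": 10}]'

```text
time_s: 16.05
tcp_pos: [0.5117, 0.2555, 0.075]
eef_rot: [179.8, -0.1, -80.7]
contact_force: [-0.6, -0.5, -2.6]
gripper_width: 0.0214
gripper_force: 60.0
```

```bash
python3 loc.py
```

```text
t 16.05 gauge local [  2.2 100.5  79.3] yaw-9.4: -0.13 F [-0.7 -0.4 -2.6] M [ 0.11 -0.09 -0.01]
```

Request:
send_rows --steps '[{"dp": [0, -2, 7], "roll": 0, "jaw": 10}, {"dp": [0, -2, 7], "roll": 0, "jaw": 10}, {"dp": [0, -2, 7], "roll": 0, "jaw": 10}, {"dp": [0, -2, 7], "roll": 0, "jaw": 10}]'

```text
time_s: 16.55
tcp_pos: [0.5148, 0.2582, 0.0714]
eef_rot: [-179.9, 0.0, -80.7]
contact_force: [-0.3, 0.4, -1.7]
gripper_width: 0.0215
gripper_force: 60.0
```

```bash
python3 loc.py
```

```text
t 16.55 gauge local [  5.7 102.6  75.7] yaw-9.4: -0.06 F [-0.2  0.4 -1.7] M [ 0.03 -0.05  0.01]
```

Request:
send_rows --steps '[{"dp": [-2, 1.5, 3.8], "roll": 0, "jaw": 10}, {"dp": [-4, 1.5, 3.8], "roll": 0, "jaw": 10}, {"dp": [-6, 1.5, 3.8], "roll": 0, "jaw": 10}, {"dp": [-6, 1.5, 3.8], "roll": 0, "jaw": 10}, {"dp": [-6, 1.5, 3.8], "roll": 0, "jaw": 10}]'

```text
time_s: 17.18
tcp_pos: [0.512, 0.2636, 0.0668]
eef_rot: [-180.0, -0.0, -80.7]
contact_force: [0.1, 0.2, -2.0]
gripper_width: 0.0213
gripper_force: 60.0
```

```bash
python3 loc.py
python3 - <<'E'
from plant import r
import cv2,numpy as np
c=r.capture("scene");u0,v0=140,110
im=cv2.resize(c["image"][v0:v0+75,u0:u0+100],None,fx=8,fy=8,interpolation=cv2.INTER_CUBIC)
cv2.imwrite("pics/al2.png",np.clip(im*1.6,0,255).astype(np.uint8))
E
```

```text
t 17.18 gauge local [  3.8 108.4  71.1] yaw-9.4: -0.05 F [ 0.1  0.2 -2. ] M [ 0.08 -0.04  0.03]
```

View pics/al2.png

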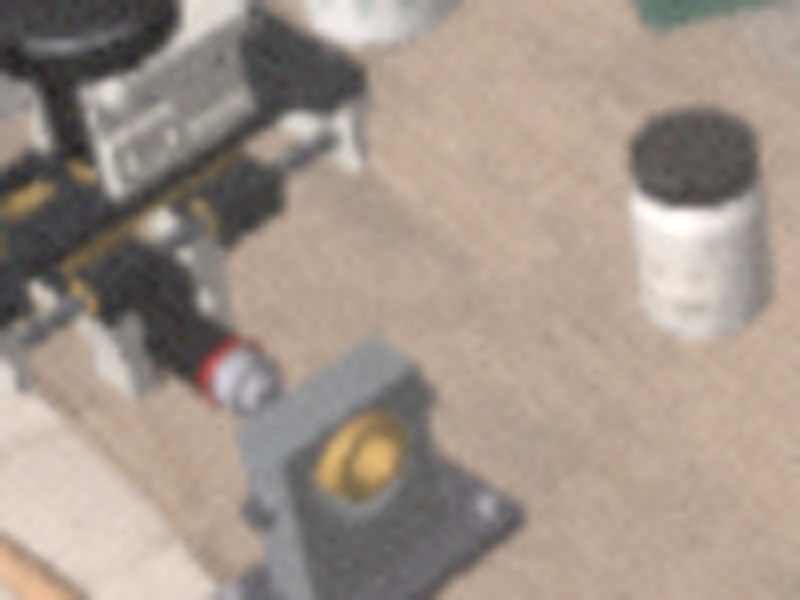

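The no-go end faces the bush from the far side. It needs +tool x to approach, with a small lateral correction.

Request:
send_rows --steps '[{"dp": [5, -0.3, -0.8], "roll": 0, "jaw": 10}, {"dp": [11, -0.3, -0.8], "roll": 0, "jaw": 10}, {"dp": [17, -0.3, -0.8], "roll": 0, "jaw": 10}, {"dp": [21, -0.3, -0.8], "roll": 0, "jaw": 10}, {"dp": [23, -0.3, -0.8], "roll": 0, "jaw": 10}]'

```text
time_s: 17.85
tcp_pos: [0.5162, 0.2405, 0.0676]
eef_rot: [-180.0, 0.0, -80.7]
contact_force: [0.2, -0.3, -2.4]
gripper_width: 0.0217
gripper_force: 60.0
```

```bash
python3 loc.py
```

```text
t 17.85 gauge local [ 4.1 85.  71.9] yaw-9.4: -0.09 F [ 0.1 -0.3 -2.4] M [ 0.13 -0.01  0.04]
```

Nose contact is expected near 81 and step contact near 73. Feeling in.

Request:
send_rows --steps '[{"dp": [1, 0, 0], "roll": 0, "jaw": 10}, {"dp": [2, 0, 0], "roll": 0, "jaw": 10}, {"dp": [3, 0, 0], "roll": 0, "jaw": 10}, {"dp": [4, 0, 0], "roll": 0, "jaw": 10}, {"dp": [5, 0, 0], "roll": 0, "jaw": 10}]'

```text
time_s: 18.48
tcp_pos: [0.5169, 0.2359, 0.0676]
eef_rot: [180.0, -0.0, -80.7]
contact_force: [0.0, 0.9, -2.4]
gripper_width: 0.0217
gripper_force: 60.0
```

Request:
send_rows --steps '[{"dp": [0.5, 0, 0], "roll": 0, "jaw": 10}, {"dp": [1, 0, 0], "roll": 0, "jaw": 10}, {"dp": [1.5, 0, 0], "roll": 0, "jaw": 10}, {"dp": [1.5, 0, 0], "roll": 0, "jaw": 10}]'

```text
time_s: 18.98
tcp_pos: [0.5171, 0.2345, 0.0676]
eef_rot: [-180.0, -0.0, -80.7]
contact_force: [0.4, -0.2, -2.0]
gripper_width: 0.0213
gripper_force: 60.0
```

```bash
python3 loc.py
```

```text
t 18.98 gauge local [ 4.1 78.9 71.9] yaw-9.4: -0.06 F [ 0.4 -0.3 -2. ] M [ 0.07 -0.04 -0.03]
```

Request:
send_rows --steps '[{"dp": [1, 0, 0], "roll": 0, "jaw": 10}, {"dp": [2, 0, 0], "roll": 0, "jaw": 10}, {"dp": [3, 0, 0], "roll": 0, "jaw": 10}, {"dp": [4, 0, 0], "roll": 0, "jaw": 10}, {"dp": [4, 0, 0], "roll": 0, "jaw": 10}]'

```text
time_s: 19.6
tcp_pos: [0.5178, 0.2305, 0.0676]
eef_rot: [-180.0, 0.0, -80.7]
contact_force: [0.7, -0.2, -2.2]
gripper_width: 0.0213
gripper_force: 60.0
```

Request:
send_rows --steps '[{"dp": [0.5, 0, 0], "roll": 0, "jaw": 10}, {"dp": [1, 0, 0], "roll": 0, "jaw": 10}, {"dp": [1, 0, 0], "roll": 0, "jaw": 10}]'

```text
time_s: 19.98
tcp_pos: [0.5179, 0.2295, 0.0675]
eef_rot: [180.0, -0.0, -80.7]
contact_force: [0.2, -0.1, -2.3]
gripper_width: 0.0216
gripper_force: 60.0
```

```bash
python3 loc.py
```

```text
t 19.98 gauge local [ 4.  73.8 71.8] yaw-9.4: -0.06 F [ 0.1 -0.1 -2.3] M [ 0.06 -0.05 -0.02]
```

Request:
send_rows --steps '[{"dp": [0.5, 0, 0], "roll": 0, "jaw": 10}, {"dp": [0.5, 0, 0], "roll": 0, "jaw": 10}]'

```text
time_s: 20.23
tcp_pos: [0.518, 0.229, 0.0676]
eef_rot: [-180.0, 0.0, -80.7]
contact_force: [-0.2, -0.4, -1.7]
gripper_width: 0.0216
gripper_force: 60.0
```

Request:
send_rows --steps '[{"dp": [0.5, 0, 0], "roll": 0, "jaw": 10}, {"dp": [0.5, 0, 0], "roll": 0, "jaw": 10}]'

```text
time_s: 20.48
tcp_pos: [0.5181, 0.2289, 0.0676]
eef_rot: [-180.0, 0.0, -80.7]
contact_force: [-1.3, 2.7, -1.5]
gripper_width: 0.0216
gripper_force: 60.0
```

Request:
send_rows --steps '[{"dp": [0.5, 0, 0], "roll": 0, "jaw": 10}, {"dp": [0.5, 0, 0], "roll": 0, "jaw": 10}]'

```text
time_s: 20.72
tcp_pos: [0.5182, 0.2289, 0.0676]
eef_rot: [-180.0, 0.1, -80.7]
contact_force: [-2.0, 5.3, -2.2]
gripper_width: 0.0218
gripper_force: 60.0
```

```bash
python3 loc.py
```

```text
t 20.73 gauge local [ 4.2 73.2 71.9] yaw-9.4: -0.06 F [-1.1  5.6 -2.2] M [ 2.08  0.6  -0.09]
```

Step contact came at 73.2, against 73.3 predicted. Adding a little push (about 7.5 N) and holding for over a second.

Request:
send_rows --steps '[{"dp": [0.4, 0, 0], "roll": 0, "jaw": 10}, {"dp": [0.4, 0, 0], "roll": 0, "jaw": 10}, {"dp": [0.4, 0, 0], "roll": 0, "jaw": 10}, {"dp": [0.4, 0, 0], "roll": 0, "jaw": 10}, {"dp": [0.4, 0, 0], "roll": 0, "jaw": 10}]'

```text
time_s: 21.35
tcp_pos: [0.5182, 0.2289, 0.0677]
eef_rot: [-180.0, 0.1, -80.7]
contact_force: [-3.6, 7.4, -2.0]
gripper_width: 0.0218
gripper_force: 60.0
```

Request:
send_rows --steps '[{"dp": [0, 0, 0], "roll": 0, "jaw": 10}, {"dp": [0, 0, 0], "roll": 0, "jaw": 10}, {"dp": [0, 0, 0], "roll": 0, "jaw": 10}, {"dp": [0, 0, 0], "roll": 0, "jaw": 10}, {"dp": [0, 0, 0], "roll": 0, "jaw": 10}]'

```text
time_s: 21.98
tcp_pos: [0.5182, 0.2288, 0.0676]
eef_rot: [-180.0, 0.1, -80.7]
contact_force: [-3.6, 6.8, -2.8]
gripper_width: 0.0219
gripper_force: 60.0
```

Request:
send_rows --steps '[{"dp": [0, 0, 0], "roll": 0, "jaw": 10}, {"dp": [0, 0, 0], "roll": 0, "jaw": 10}, {"dp": [0, 0, 0], "roll": 0, "jaw": 10}, {"dp": [0, 0, 0], "roll": 0, "jaw": 10}, {"dp": [0, 0, 0], "roll": 0, "jaw": 10}]'

```text
time_s: 22.6
tcp_pos: [0.5182, 0.2288, 0.0676]
eef_rot: [-180.0, 0.1, -80.7]
contact_force: [-3.5, 6.3, -1.1]
gripper_width: 0.0221
gripper_force: 60.0
```

```bash
python3 loc.py
```

```text
t 22.6 gauge local [ 4.2 73.1 71.9] yaw-9.4: -0.06 F [-2.4  6.8 -1.1] M [ 2.69  0.79 -0.14]
```

It held about 7 N for 1.9 s without going in. Withdrawing, lifting and returning over the holder.

Request:
send_rows --steps '[{"dp": [-4, 0, 0], "roll": 0, "jaw": 10}, {"dp": [-12, 0, 0], "roll": 0, "jaw": 10}, {"dp": [-22, 0, 0], "roll": 0, "jaw": 10}, {"dp": [-35, 0, 0], "roll": 0, "jaw": 10}, {"dp": [-35, 0, 0], "roll": 0, "jaw": 10}]'

```text
time_s: 23.22
tcp_pos: [0.5125, 0.2634, 0.0675]
eef_rot: [-180.0, 0.0, -80.6]
contact_force: [0.6, -0.1, -2.5]
gripper_width: 0.022
gripper_force: 60.0
```

Request:
send_rows --steps '[{"dp": [0, 0, -20], "roll": 0, "jaw": 10}, {"dp": [0, 0, -50], "roll": 0, "jaw": 10}, {"dp": [0, 0, -80], "roll": 0, "jaw": 10}, {"dp": [0, 0, -110], "roll": 0, "jaw": 10}, {"dp": [0, 0, -110], "roll": 0, "jaw": 10}]'

```text
time_s: 23.85
tcp_pos: [0.5136, 0.2631, 0.1801]
eef_rot: [-179.8, 0.1, -80.6]
contact_force: [0.6, -0.4, -2.5]
gripper_width: 0.0219
gripper_force: 60.0
```

Request:
send_rows --steps '[{"dp": [45, 0, 0], "roll": 0, "jaw": 10}, {"dp": [90, 0, 0], "roll": 0, "jaw": 10}, {"dp": [135, 0, 0], "roll": 0, "jaw": 10}, {"dp": [180, 0, 0], "roll": 0, "jaw": 10}, {"dp": [225, 0, 0], "roll": 0, "jaw": 10}]'

```text
time_s: 24.48
tcp_pos: [0.5485, 0.0386, 0.1765]
eef_rot: [179.9, -0.0, -80.7]
contact_force: [0.7, 1.7, -1.7]
gripper_width: 0.0216
gripper_force: 60.0
```

```bash
python3 to.py .5272 -.2043 .125 -106.7
```

```text
t 24.48 pos [548.5  38.6 176.5] rpy [179.91  -0.   -80.66] F [ 0.7  1.7 -1.7] w 21.6 j [ 24.  12. -20.  -0. -58. -15.]
dp mm [236.3  60.4  51.5] roll 0.455 dist 249
```

Request:
send_rows --steps '[{"dp": [47, 12, 5], "roll": 0.09, "jaw": 10}, {"dp": [95, 24, 15], "roll": 0.18, "jaw": 10}, {"dp": [142, 36, 25], "roll": 0.27, "jaw": 10}, {"dp": [190, 48, 35], "roll": 0.36, "jaw": 10}, {"dp": [236, 60, 45], "roll": 0.455, "jaw": 10}]'

```text
time_s: 25.1
tcp_pos: [0.5272, -0.2039, 0.1312]
eef_rot: [179.9, -0.0, -106.9]
contact_force: [1.1, 0.3, -2.1]
gripper_width: 0.0218
gripper_force: 60.0
```

Request:
send_rows --steps '[{"dp": [0, 0, 0], "roll": 0, "jaw": 10}, {"dp": [0, 0, 0], "roll": 0, "jaw": 10}, {"dp": [0, 0, 0], "roll": 0, "jaw": 10}]'

```text
time_s: 25.48
tcp_pos: [0.5283, -0.2016, 0.1325]
eef_rot: [180.0, 0.0, -106.6]
contact_force: [0.1, -0.3, -3.0]
gripper_width: 0.0218
gripper_force: 60.0
```

```bash
python3 to.py .5272 -.2043 .0557 -106.7
```

```text
t 25.48 pos [ 528.3 -201.6  132.5] rpy [ 180.      0.   -106.65] F [ 0.1 -0.3 -3. ] w 21.8 j [ -1.  16. -22.  -0. -53. -16.]
dp mm [ 2.9  0.3 76.8] roll 0.001 dist 77
```

Request:
send_rows --steps '[{"dp": [2.7, 0.3, 15], "roll": 0, "jaw": 10}, {"dp": [2.7, 0.3, 35], "roll": 0, "jaw": 10}, {"dp": [2.7, 0.3, 50], "roll": 0, "jaw": 10}, {"dp": [2.7, 0.3, 60], "roll": 0, "jaw": 10}, {"dp": [2.7, 0.3, 60], "roll": 0, "jaw": 10}]'

```text
time_s: 26.1
tcp_pos: [0.5267, -0.2048, 0.0717]
eef_rot: [179.9, -0.0, -106.7]
contact_force: [-0.3, -0.2, -2.0]
gripper_width: 0.0214
gripper_force: 60.0
```

Request:
send_rows --steps '[{"dp": [0, 0, 0], "roll": 0, "jaw": 10}, {"dp": [0, 0, 0], "roll": 0, "jaw": 10}]'

```text
time_s: 26.35
tcp_pos: [0.5276, -0.205, 0.0732]
eef_rot: [-179.9, 0.0, -106.7]
contact_force: [-0.0, 0.6, -1.8]
gripper_width: 0.0218
gripper_force: 60.0
```

```bash
python3 to.py .5272 -.2043 .0557 -106.7
```

```text
t 26.35 pos [ 527.6 -205.    73.2] rpy [-1.7993e+02  1.0000e-02 -1.0673e+02] F [-0.   0.6 -1.8] w 21.8 j [ -1.  20. -25.   0. -45. -15.]
dp mm [-0.5  0.5 17.5] roll -0.0 dist 18
```

Request:
send_rows --steps '[{"dp": [-0.5, 0.4, 4], "roll": 0, "jaw": 10}, {"dp": [-0.5, 0.4, 8], "roll": 0, "jaw": 10}, {"dp": [-0.5, 0.4, 12], "roll": 0, "jaw": 10}, {"dp": [-0.5, 0.4, 15], "roll": 0, "jaw": 10}, {"dp": [-0.5, 0.4, 15], "roll": 0, "jaw": 10}]'

```text
time_s: 26.98
tcp_pos: [0.527, -0.2044, 0.0573]
eef_rot: [180.0, -0.0, -106.7]
contact_force: [0.3, -0.6, -1.6]
gripper_width: 0.0212
gripper_force: 60.0
```

Request:
send_rows --steps '[{"dp": [0, 0, 0.8], "roll": 0, "jaw": 10}, {"dp": [0, 0, 1.5], "roll": 0, "jaw": 10}, {"dp": [0, 0, 1.5], "roll": 0, "jaw": 10}]'

```text
time_s: 27.35
tcp_pos: [0.5272, -0.2044, 0.0562]
eef_rot: [-180.0, 0.0, -106.7]
contact_force: [1.2, 0.1, -0.4]
gripper_width: 0.0217
gripper_force: 60.0
```

```bash
python3 to.py .5272 -.2043 .0557 -106.7
```

```text
t 27.35 pos [ 527.2 -204.4   56.2] rpy [-179.96    0.   -106.73] F [ 1.2  0.1 -0.4] w 21.7 j [ -1.  21. -26.   0. -43. -15.]
dp mm [-0.1  0.   0.5] roll -0.0 dist 1
```

Request:
send_rows --steps '[{"dp": [0, 0, 0.4], "roll": 0, "jaw": 10}, {"dp": [0, 0, 0.4], "roll": 0, "jaw": 10}, {"dp": [0, 0, 0.4], "roll": 0, "jaw": 28}, {"dp": [0, 0, 0.4], "roll": 0, "jaw": 30}, {"dp": [0, 0, 0.4], "roll": 0, "jaw": 50}]' --newtons 20

```text
time_s: 27.98
tcp_pos: [0.5266, -0.2043, 0.0556]
eef_rot: [180.0, -0.0, -106.7]
contact_force: [-1.5, 1.1, -0.2]
gripper_width: 0.0316
gripper_force: 0.0
```

Request:
send_rows --steps '[{"dp": [0, 0, 0], "roll": 0, "jaw": 80}, {"dp": [0, 0, 0], "roll": 0, "jaw": 100}, {"dp": [0, 0, 0], "roll": 0, "jaw": 100}, {"dp": [0, 0, 0], "roll": 0, "jaw": 100}, {"dp": [0, 0, 0], "roll": 0, "jaw": 100}]'

```text
time_s: 28.6
tcp_pos: [0.5269, -0.2043, 0.0557]
eef_rot: [-180.0, 0.0, -106.7]
contact_force: [0.3, -0.4, -0.2]
gripper_width: 0.0806
gripper_force: 0.0
```

```bash
python3 to.py .5272 -.2043 .0557 -106.7
```

```text
t 28.6 pos [ 526.9 -204.3   55.7] rpy [-180.      0.   -106.73] F [ 0.3 -0.4 -0.2] w 80.6 j [ -1.  21. -26.   0. -43. -15.]
dp mm [-0.1 -0.3 -0. ] roll -0.0 dist 0
```

Released. Rising straight up, moving aside and checking with one last look.

Request:
send_rows --steps '[{"dp": [0, 0, -15], "roll": 0, "jaw": 100}, {"dp": [0, 0, -45], "roll": 0, "jaw": 100}, {"dp": [0, 0, -85], "roll": 0, "jaw": 100}, {"dp": [0, 0, -130], "roll": 0, "jaw": 100}, {"dp": [0, 0, -170], "roll": 0, "jaw": 100}]'

```text
time_s: 29.22
tcp_pos: [0.5269, -0.2044, 0.2287]
eef_rot: [-179.9, 0.0, -106.7]
contact_force: [0.1, -0.6, -0.4]
gripper_width: 0.0874
gripper_force: 0.0
```

Request:
send_rows --steps '[{"dp": [-40, 0, 0], "roll": 0, "jaw": 100}, {"dp": [-80, 0, 0], "roll": 0, "jaw": 100}, {"dp": [-120, 0, 0], "roll": 0, "jaw": 100}, {"dp": [-120, 0, 0], "roll": 0, "jaw": 100}, {"dp": [-120, 0, 0], "roll": 0, "jaw": 100}]'

```text
time_s: 29.85
tcp_pos: [0.5613, -0.0894, 0.2264]
eef_rot: [-180.0, 0.0, -106.7]
contact_force: [0.5, -0.1, 0.3]
gripper_width: 0.0874
gripper_force: 0.0
```

Run:
```python
from plant import r
import cv2,numpy as np
c=r.capture("scene");cv2.imwrite("pics/end.png",cv2.resize(np.clip(c["image"][90:330,100:420]*1.4,0,255).astype(np.uint8),(800,600),interpolation=cv2.INTER_CUBIC))
s=r.get_state();print(s["time_s"],s["tcp_pos"])
```

```text
29.9 [ 0.56121562 -0.08976668  0.2262756 ]
```

View pics/end.png

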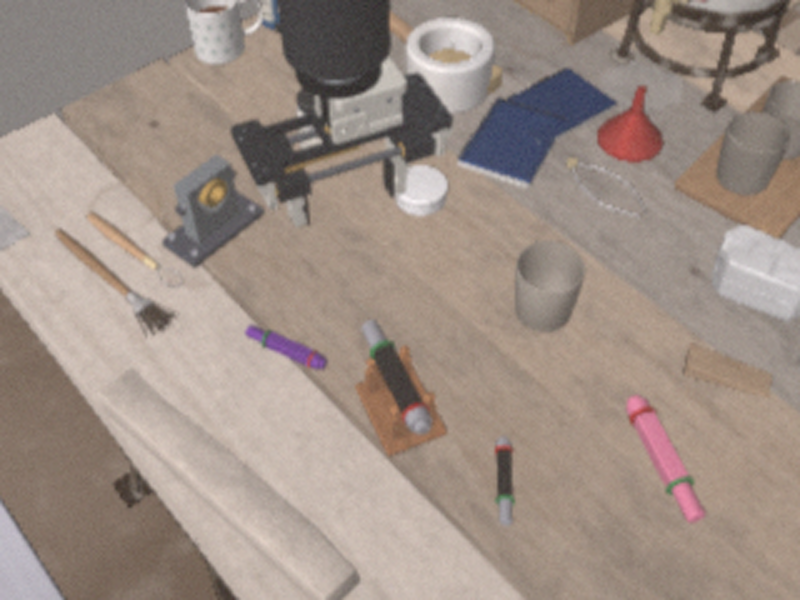

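The gauge lies in its rest at (400,375), go end as at the start. The tin and beaker stand where they were and nothing touches the arm; the hand hides the jar, but it never came near it.

```bash
python3 -c "
from plant import r
print(r.close_job())"
```

```text
the job is handed in; nothing more can be done
None
```

The job is handed in at about 30 s: the go end went in until its collar met the brass (7 N) and was drawn out, the no-go step was refused under about 7 N for 1.9 s, and the gauge is back in its rest; beaker and tin look unmoved, and the jar, hidden in the last picture, was never approached.

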